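# Take the dial padlock off the locked-out main switch

### The job

The main switch on the training board is locked off and is to go back into service: fold the clear cover up about its hinge to about 100 degrees, just past upright, and leave it standing there; then turn the padlock's dial, by its clicks, to its code, the third click clockwise from the long index mark. Pull the lock's body back so that the shackle slides fully open, slip the open lock off the bracket and hold it up about 20 cm above the bench, shackle still open; finish while holding it still there, and leave the other things on the board and bench as they are.

Things in the scene. Friction and masses are not known exactly. Their poses are not given: they have to be found in the camera images.
- panel: White training board flat on the bench, fixed, 380 x 500 x 20 mm. Origin on the bench top, 15 mm in -y of the board's centre; z up. It carries a grey enclosure, 256 (x) x 206 (y) mm, centred at y = -95 mm, whose white front plate has its top at z = 65 mm; a two-button station (75 x 110 mm, top z = 82 mm) at x = -115, y = 195 mm; a terminal row (top z = 57 mm) at x = 155, y = 185 mm.
- main_switch (a point): Top centre of the wide white main switch on the front plate, 70 (x) x 50 (y) mm, 38 mm above the plate, beyond the bracket on the side away from the hinge. Two narrow breakers of the same length and height stand 92 to 129 mm from it in +y. The strip between, 67 mm wide, where the shackle points, is free.
- cover (a joint): Clear plastic hood over the enclosure, 250 (x) x 200 (y) x 55 mm high, open below, hinged along the enclosure's +y rim. 0 = shut; grows (rad) as its -y edge is lifted and swung over to +y; stop at 2.1. 0.32 kg; the hinge is stiff (0.55 Nm of friction) and stays at any angle where it is left.
- cover_hinge (a point): Middle of the cover's hinge axis, 65 mm above the bench; the axis runs along the panel's x. The point's axes turn with the cover.
- cover_grip (a point): Middle of the cover's grey bar handle: round bar 10 mm thick, 90 mm long, parallel to the hinge, on a leg at each end, its axis 30 mm above the cover's top face and 15 mm from the free edge. Cover shut: 185 mm in -y of and 85 mm above the hinge. Pinched from above across the bar, it turns between the fingers as the cover swings; gap to the cover 25 mm.
- lock: Brass padlock flat on the front plate under the cover. Body 60 (x) x 56 (y) x 26 mm, origin at the centre of its underside, shackle to +x, dial up; 0.3 to 0.5 kg. Ten ticks round the dial, 36 degrees apart, from one long index mark on the shackle side. Shackle 7 mm round, 13 mm above the underside, legs at y = -14 and +14 mm, bend to x = 65 mm. The -y leg is the short one, through the bracket.
- dial (a joint): The lock's dial. Value: angle of the pointer clockwise (from above) from the index mark, rad; turns endlessly. Ten click stops 0.628 rad apart, one at each tick, 0.065 Nm to pass between stops: let go within 0.25 rad of a stop, it clicks home. The lock opens only at the third stop clockwise, 1.885 (or whole turns from it). It starts 2 or more clicks away; either way round will do.
- dial_grip (a point): On the dial's axis, 38 mm above the lock's underside, half way up the dial's bar grip: 34 mm long, 12 mm wide, 14 mm high, on a black disc of 38 mm that is 5 mm thick on the lock's face. x axis along the bar, to the end with the white line (the pointer).
- dial_pointer (a point): End of the pointer, 18 mm from the dial's axis, at the rim of the disc.
- code_stop (a point): Where the pointer's end must be for the code: at the third tick clockwise from the index mark, 18 mm from the dial's axis.
- shackle (a joint): How far the shackle is drawn out of the body (m): 0 shut, 0.020 fully open at its stop. At the code it slides against 4 N of friction and stays where it is left; elsewhere it is blocked after about 1 mm. Fully open, the short leg's end is clear of the body, with a gap from x = 30 to 42 mm in the lock's frame.
- bracket_window (a point): Centre of the window of the fixed steel bracket: upright tab 4 mm thick (along panel x), 24 mm wide, 26 mm high; window 15 mm wide, 18 mm high, centre 13 mm above the plate. In the lock's frame it is at x = 40, y = -14 mm at the start; as the lock is pulled back the bend meets it at x = 54, and the shackle is fully open at x = 74. With it at x = 36, in the gap, the open lock lifts straight off.
- round_box: Bystander: round white junction box, 72 mm wide, 36 mm high, loose on the board.
- screwdriver: Bystander: screwdriver, 190 mm, loose on the bench at the robot's right.
- socket_outlet: Bystander: white socket outlet, 80 x 80 x 34 mm, loose on the bench at the robot's left.

How it is judged (in metres and radians):
On the way, in this order (a step that is already met when the one before it is completed fails the run):
1. the cover stands folded back just past upright (90 to 110 degrees) (value of joint cover between 1.571 and 1.92 rad), for 0.3 s.
2. the dial rests at the third click clockwise, the shackle still shut (distance between dial_pointer and code_stop below 0.0035 m and value of joint shackle below 0.004 m), for 0.3 s.
3. the shackle is pulled fully open (value of joint shackle above 0.016 m), for 0.2 s.
At the end, for the whole second after the job is handed in: The fingers hold the padlock still (under 40 mm/s), its underside 160 to 320 mm above the bench, touching nothing of the board, its shackle drawn out at least 14 mm; the cover stands at 90 to 110 degrees; the round box, screwdriver and socket outlet lie within 30 mm of where they were (all of step 1 and height (world z) of lock between 0.16 and 0.32 m and value of joint shackle above 0.014 m and contact force between the fingers and lock above 2 N and contact force between lock and panel below 0.05 N and linear speed of lock below 0.04 m/s and distance of each of round_box, screwdriver, socket_outlet from where it was at the start of the episode below 0.03 m); the arm keeps its last pose, push and grip.
It fails at once if a bystander is knocked away (more than 40 mm) (distance of any of round_box, screwdriver, socket_outlet from where it was at the start of the episode above 0.04 m).
It also fails if it takes over 72 s, if anything falls off the work surface, if the arm or the gripper's body presses on something with over 40 N, if the wrist force passes 120 N, or if a joint passes its speed limit or range.

### The arm

A 6-joint arm with a two-finger parallel gripper is mounted at the origin on the work surface. World frame = base frame: x ahead of the robot, y to its left, z up, the work surface at z = 0. Lengths are in mm, angles in rad, forces in N, time in s.
With the tool pointing down it reaches from about 325 to 875 mm from the base axis. Payload 4.4 kg.
Tool frame: the origin (TCP) lies at the very end of the fingers, on their centre line; the grasp point (between the pads) lies bot.tcp_to_grasp behind it (bot.tcp_to_grasp is the distance from the TCP to the grasp point, in mm); z points along the fingers, y is the line along which they close (so a half turn about z gives the same grasp; the last joint's range is limited). The gripper opens to 85 mm and grips with 20 to 120 N. Pads are 22 mm wide; open, the fingers measure 114 mm over their backs; the gripper's body (76 mm by 85 mm) begins 54 mm behind the grasp point. The pads swing forward as they close: fully open they stand 13 mm farther back than shut.
Start: joints at [-1.276, 0.207, 1.542, -0, 1.393, -0.15], TCP at [247.398, -519.058, 231.282] pointing down, gripper open.
Joint ranges: [-2.73, 2.73], [-0.86, 2.22], [0.23, 2.46], [-1.11, 4.25], [0.08, 2.63], [-2.82, 2.82]. Speed limits (rad/s): [2.79, 2.79, 3.14, 3.14, 3.14, 3.14].

### API

Orientations are given as a unit quaternion [x, y, z, w].
In Python, from rig import bot, claw, sensors, vision, models gives the robot as it stands. Calls block until the motion is done:
- bot.movep(position, orientation): joint-space move of the TCP to a pose.
- bot.line_to(position, rate=150, rot=None, threshold=None): straight line of the TCP; rot=None keeps the orientation; rate is the mean speed in mm/s. With threshold (N) it stops when the force on the tool has changed by that much, and returns True; else False.
- bot.set_joints(angles): joint-space move.
- claw.open_jaws() and claw.close(): open the fingers fully, or close them until they stop; the grip force is fixed at half the most.
- bot.wait(seconds).
- bot.ik(position, orientation): joint angles nearest the present ones, or None.
- sensors.get_state(): the state.
- vision.capture(name): name is "scene" or "side" or "wrist"; returns a dict with "color" (480x640x3 uint8, red, green, blue), "K" (3x3 intrinsics, pixels), "R" (3x3) and "t" (3): a world point X has camera coordinates R X + t. Camera axes: x right, y down, z forward; pixel columns grow to the right and rows downward; lengths in mm; the calibration is good to about 2 mm. A picture is of the moment at which its call begins. There is no depth.
A pose or a line that the arm cannot do raises bot.Unreachable and nothing moves.
- bot.finish_job(): hands the job in; it is judged then, once.
Trained networks look in the newest picture that a camera, given by its name, has taken for a name from the list of things; names that differ only in an ending like _2 or _b are one class to them, and where a whole thing is asked for, a point or a joint stands for the part that bears it (a point fixed in the world has none). Each returns a list of dicts, best first, with "p" (0 to 1); they miss things now and then, are a little off and sometimes report something else, mostly with a low value. They report only what shows in the picture. A call takes as long as a camera call.
- models.silhouettes(camera, thing): "pixels" (480x640 bool, what is visible of it).
- models.mark_of(camera, thing): "centre" ([x, y, z] in mm, in world coordinates, good to about 4 mm: a listed point, or the origin of a listed thing).
The state is a dict: "clock": time; "joint_pos": joint angles; "dq": joint speeds; "tau": joint torques, N m; "tcp_pos": TCP position; "tcp_rot": TCP orientation; "contact_force": force on the tool from outside, world axes, zero at the start; "torque": the same for the moment, N m; "opening": finger opening in mm; "grip_force": force on a finger pad.
Only numpy, scipy, OpenCV 4.12 (cv2) and the standard library are available. Lean on these libraries where they do the work, as an engineer would, in place of code of your own. Each camera call takes 0.05 s, during which the arm holds its last target. There are 200 camera calls.

## Working session

There is one attempt and no reset: what is moved stays moved. The work goes in short steps, each a Python script; the robot and the scene stay as the last script left them, time stands still between calls to the robot, and variables do not carry over. Pictures are saved under pics/ and viewed, at most 10 in all, crops included, and the job is handed in when it is done.

```bash
mkdir -p pics; ls; cat > h.py <<'E'
import numpy as np, cv2
from rig import bot, claw, sensors, vision, models
from scipy.spatial.transform import Rotation as Rn
def st(): return sensors.get_state()
def save(c,n):
    v=vision.capture(c); cv2.imwrite(f'pics/{n}.png',v['color'][:,:,::-1]); return v
def proj(v,X):
    p=v['K']@(v['R']@np.array(X,float)+v['t']); return p[:2]/p[2]
def ray(v,px):
    d=v['R'].T@np.linalg.inv(v['K'])@np.array([px[0],px[1],1.]); return -v['R'].T@v['t'], d/np.linalg.norm(d)
def tri(obs):
    A=np.zeros((3,3));b=np.zeros(3)
    for v,px in obs:
        c,d=ray(v,px);M=np.eye(3)-np.outer(d,d);A+=M;b+=M@c
    return np.linalg.solve(A,b)
def atz(v,px,z):
    c,d=ray(v,px); return c+d*(z-c[2])/d[2]
def down(yaw): # tool z down, tool y along world direction yaw+90deg
    return (Rn.from_euler('z',yaw)*Rn.from_euler('x',np.pi)).as_quat()
E
python3 - <<'E'
from h import *
s=st(); print(s['clock'],s['tcp_pos'],s['tcp_rot'],bot.tcp_to_grasp,s['opening'])
for c in ['scene','side']:
    v=save(c,c+'0'); print(c,-v['R'].T@v['t'])
    for t in ['panel','main_switch','cover_hinge','cover_grip','lock','dial_grip','dial_pointer','code_stop','bracket_window','round_box','screwdriver','socket_outlet']:
        print(t,[(round(m['p'],2),np.round(m['centre'],0).tolist()) for m in models.mark_of(c,t)[:2]])
E
```

```text
pics
rig.py
0.0 [ 247.17196266 -518.2935869   230.1039512 ] [ 9.75364973e-01  2.20594178e-01 -8.38350009e-05 -1.17119611e-03] 18.700000000000003 85.35827204639313
scene [1279.36779239   31.28628345 1293.30582383]
panel [(0.63, [604.0, 29.0, -2.0])]
main_switch [(0.56, [655.0, -137.0, 104.0])]
cover_hinge [(0.88, [609.0, 38.0, 64.0])]
cover_grip [(0.79, [564.0, -144.0, 151.0])]
lock []
dial_grip []
dial_pointer [(0.51, [602.0, 29.0, -4.0])]
code_stop []
bracket_window [(0.61, [625.0, -87.0, 78.0])]
round_box [(0.9, [688.0, 219.0, 19.0]), (0.29, [457.0, 558.0, 0.0])]
screwdriver [(0.79, [445.0, -448.0, -1.0])]
socket_outlet [(0.59, [457.0, 558.0, -1.0])]
side [ -195.69112058 -1149.05207951  1030.42555543]
panel []
main_switch [(0.57, [654.0, -145.0, 104.0])]
cover_hinge []
cover_grip [(0.63, [569.0, -142.0, 150.0])]
lock []
dial_grip [(0.5, [571.0, -143.0, 150.0])]
dial_pointer []
code_stop []
bracket_window [(0.93, [625.0, -88.0, 76.0])]
round_box []
screwdriver []
socket_outlet [(0.83, [458.0, 565.0, -1.0])]
```

View pics/scene0.png

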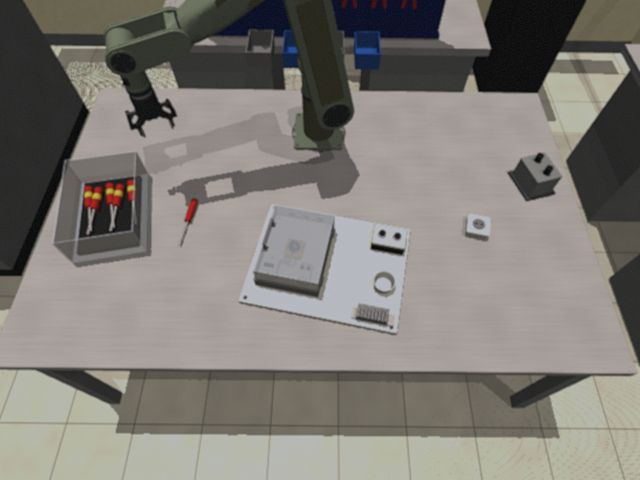

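View pics/side0.png

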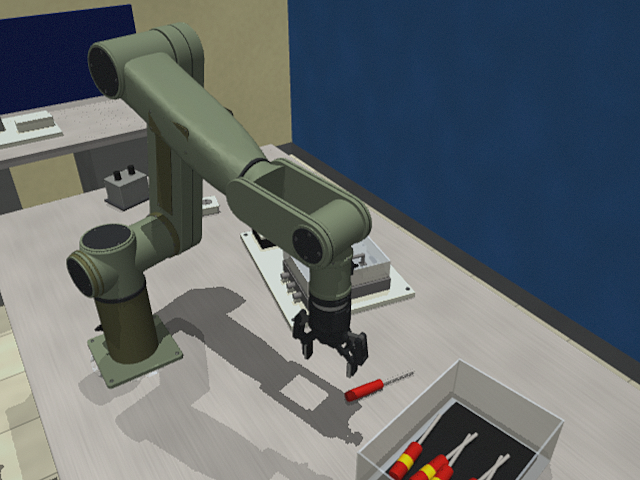

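The scene view shows the board near the image centre: enclosure about (295,250), switch and box to its right, robot at the top. The side view shows the handle side hidden behind the arm. Next I'll check reachability for the swing and take wrist views.

```bash
python3 - <<'E'
from h import *
yaw=np.deg2rad(-13.4); 
H=np.array([609,38,65.]); px=np.array([np.cos(yaw),np.sin(yaw),0]); py=np.array([-px[1],px[0],0])
for flip in (0,np.pi):
  for th in (0,30,60,80,100):
    for k in (0,.5,.65,.7,.8,1):
        t=np.deg2rad(th); a=np.deg2rad(24.7)+t
        g=H+203.6*(-np.cos(a)*py+np.sin(a)*np.array([0,0,1]))
        R=Rn.from_rotvec(-px*t*k)*Rn.from_quat(down(yaw+flip))
        p=g+R.apply([0,0,14])
        q=bot.ik(p,R.as_quat()); 
        if th in(0,100): print(flip,th,k,None if q is None else np.round(q,2))
        elif q is None: print(flip,th,k,None)
bot.movep([540,-150,400],down(yaw))
v=save('wrist','w1')
print(-v['R'].T@v['t'],st()['joint_pos'],st()['clock'])
for t in ['main_switch','cover_hinge','cover_grip','lock','dial_grip','dial_pointer','code_stop','bracket_window']:
        print(t,[(round(m['p'],2),np.round(m['centre'],0).tolist()) for m in models.mark_of('wrist',t)[:2]])
E
```

```text
0 0 0 [-0.39  0.32  1.61 -0.    1.21  1.41]
0 0 0.5 [-0.39  0.32  1.61 -0.    1.21  1.41]
0 0 0.65 [-0.39  0.32  1.61 -0.    1.21  1.41]
0 0 0.7 [-0.39  0.32  1.61 -0.    1.21  1.41]
0 0 0.8 [-0.39  0.32  1.61 -0.    1.21  1.41]
0 0 1 [-0.39  0.32  1.61 -0.    1.21  1.41]
0 80 1 None
0 100 0 [ 0.1   0.38  1.35 -0.    1.41  1.91]
0 100 0.5 [ 0.39  0.75  1.02 -0.71  1.89  2.15]
0 100 0.65 [ 0.43  0.87  0.95 -0.92  2.02  2.13]
0 100 0.7 [ 0.44  0.91  0.93 -0.98  2.06  2.12]
0 100 0.8 None
0 100 1 None
3.141592653589793 0 0 [-0.39  0.32  1.61  0.    1.21 -1.73]
3.141592653589793 0 0.5 [-0.39  0.32  1.61  0.    1.21 -1.73]
3.141592653589793 0 0.65 [-0.39  0.32  1.61  0.    1.21 -1.73]
3.141592653589793 0 0.7 [-0.39  0.32  1.61  0.    1.21 -1.73]
3.141592653589793 0 0.8 [-0.39  0.32  1.61  0.    1.21 -1.73]
3.141592653589793 0 1 [-0.39  0.32  1.61  0.    1.21 -1.73]
3.141592653589793 80 1 None
3.141592653589793 100 0 [ 0.1   0.38  1.35  0.    1.41 -1.24]
3.141592653589793 100 0.5 [ 0.39  0.75  1.02 -0.71  1.89 -0.99]
3.141592653589793 100 0.65 [ 0.43  0.87  0.95 -0.92  2.02 -1.01]
3.141592653589793 100 0.7 [ 0.44  0.91  0.93 -0.98  2.06 -1.02]
3.141592653589793 100 0.8 None
3.141592653589793 100 1 None
[ 615.30923524 -169.0629937   542.27725156] [-4.26776721e-01  1.01306565e-01  1.32276143e+00 -2.76621134e-04
  1.71868378e+00  1.37910376e+00] 3.1667
main_switch [(0.48, [687.0, 218.0, 22.0])]
cover_hinge []
cover_grip [(0.58, [565.0, -145.0, 150.0])]
lock [(0.26, [572.0, -146.0, 147.0])]
dial_grip []
dial_pointer []
code_stop []
bracket_window []
```

View pics/w1.png

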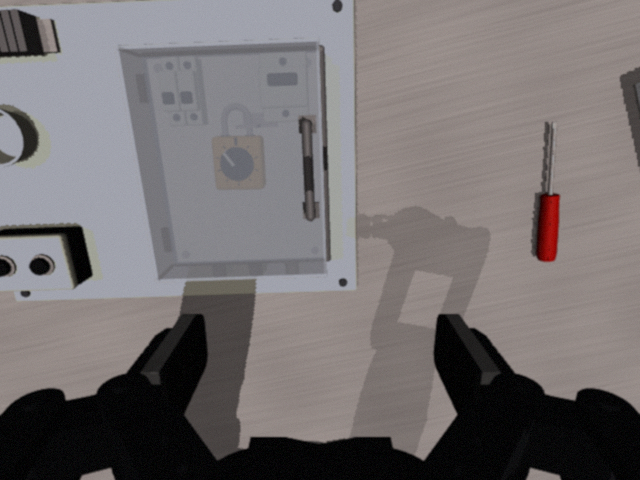

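The wrist view shows the handle bar from (306,118) to (311,215), the lock body around (238,162) with the shackle pointing up in the image (panel +x), and the pointer at about (222,153). I'll take two more wrist views to triangulate the handle.

```bash
python3 - <<'E'
from h import *
yaw=np.deg2rad(-13.4)
obs=[];ends=[]
for i,p in enumerate([[540,-150,400],[500,-100,330],[480,-150,300]]):
    if i: bot.movep(p,down(yaw)); bot.wait(.15)
    v=save('wrist',f'v{i}')
    m=models.mark_of('wrist','cover_grip'); print([(round(a['p'],2),np.round(a['centre'],1)) for a in m[:2]])
    s=models.silhouettes('wrist','cover_grip')
    for a in s[:3]:
        ys,xs=np.nonzero(a['pixels']); print(i,a['p'],len(xs),xs.min(),xs.max(),ys.min(),ys.max())
    np.savez(f'v{i}.npz',K=v['K'],R=v['R'],t=v['t'])
    print('proj',proj(v,[566,-144,150]))
    for t in ['cover_hinge','dial_grip','bracket_window','main_switch']: print(t,[(round(a['p'],2),np.round(a['centre'],1)) for a in models.mark_of('wrist',t)[:1]])
a=cv2.imread('pics/v1.png');b=cv2.imread('pics/v2.png')
cv2.imwrite('pics/vv.png',cv2.resize(np.vstack([a[:330],b[:330]]),None,fx=.9,fy=.9))
E
```

```text
[(0.87, array([ 567. , -144.5,  151.6]))]
0 0.76 45058 116 327 39 283
proj [307.52940523 175.99169446]
cover_hinge []
dial_grip [(0.31, array([ 443.7, -447.6,    1.5]))]
bracket_window []
main_switch [(0.86, array([ 656.2, -140.3,  105.7]))]
[(0.81, array([ 569.2, -145.4,  150.7]))]
1 0.63 60278 118 370 0 264
proj [353.19874243 126.67714567]
cover_hinge []
dial_grip []
bracket_window []
main_switch [(0.56, array([ 656.8, -139.1,  103.2]))]
[(0.64, array([ 566.8, -144.9,  149.6]))]
2 0.56 66758 28 315 0 267
proj [283.93754066 113.92134159]
cover_hinge []
dial_grip []
bracket_window []
main_switch []
```

View pics/vv.png

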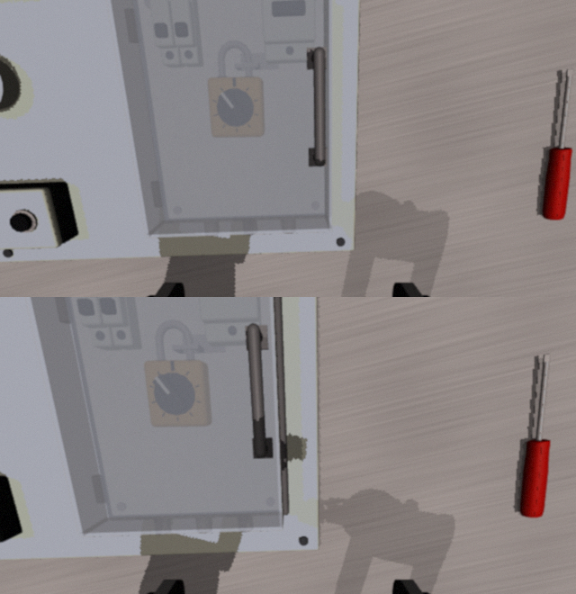

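Both crops show the handle clearly: v1 ends at (354,54) and (356,181), v2 ends at (281,34) and (291,166). The dial sits at about (262,118) in v1 and (193,107) in v2.

```bash
python3 - <<'E'
from h import *
V=[dict(np.load(f'v{i}.npz')) for i in range(3)]
t=tri([(V[0],(306.5,122)),(V[1],(354.4,54.4)),(V[2],(281,34.4))]); b=tri([(V[0],(311,212)),(V[1],(355.6,181)),(V[2],(291,165.6))])
print('bar',t,b,(t+b)/2,np.linalg.norm(t-b)); d=t-b; print('yaw',np.rad2deg(np.arctan2(d[1],d[0])))
print('dial',tri([(V[0],(236,163)),(V[1],(262.2,117.8)),(V[2],(193.3,106.7))]))
# board corner holes at z=20: v1 (341,241)/.9,(7,252)/.9 ; 
a=atz(V[1],(341/.9,241/.9),20);c=atz(V[1],(7/.9,252/.9),20); print(a,c,'yaw',np.rad2deg(np.arctan2(*(c-a)[[1,0]]))-90)
a=atz(V[0],(337,6),20);c=atz(V[0],(343,282),20); print(a,c,'yaw',np.rad2deg(np.arctan2(*(a-c)[[1,0]])))
E
```

```text
bar [ 616.15793532 -155.50133478  150.32688129] [ 526.36887764 -138.06244958  142.30230295] [ 571.26340648 -146.78189218  146.31459212] 91.81820871683267
yaw -10.991182567886272
dial [591.4493802  -67.53268982  97.33218631]
[ 390.47671697 -149.90507792   20.        ] [482.82080136 304.2431106   20.        ] yaw -11.493529563319171
[ 734.07463958 -217.58912558   20.        ] [ 390.16719505 -148.72831725   20.        ] yaw -11.32263844903886
```

```bash
cat >> h.py <<'E'
YAW=np.deg2rad(-11.4); px=np.array([np.cos(YAW),np.sin(YAW),0]); py=np.array([-px[1],px[0],0]); pz=np.array([0,0,1.])
G=np.array([569.5,-145.5,150.]); H=G+185*py-85*pz
def swing(thd,k=.67,back=14):
    t=np.deg2rad(thd); a=np.arctan2(85,185)+t
    g=H+203.6*(-np.cos(a)*py+np.sin(a)*pz)
    R=Rn.from_rotvec(-px*t*k)*Rn.from_quat(down(YAW))
    return g+R.apply([0,0,back]),R
E
python3 - <<'E'
from h import *
p,R=swing(0)
bot.movep(p+60*pz,R.as_quat()); print(bot.line_to(p,rate=80,threshold=12),st()['tcp_pos'],p)
claw.close(); s=st(); print(s['opening'],s['grip_force'],s['contact_force'],s['clock'])
if 7<s['opening']<14:
    for th in range(10,101,10):
        p,R=swing(th); bot.line_to(p,rate=90,rot=R.as_quat())
        s=st(); print(th,np.round(s['contact_force'],1),round(s['opening'],1),round(s['clock'],1))
v=save('scene','s1')
E
```

```text
False [ 569.91394662 -145.64912482  136.34886507] [ 569.49869439 -145.50647511  136.00303493]
7.992183433591359 58.528284430503845 [-1.26936797  0.54345859  1.25797623] 7.95
10 [-1.  -1.   1.2] 7.8 8.5
20 [-2.4 -0.8  3.7] 7.3 9.0
30 [-0.9 -2.2  3.9] 7.6 9.6
40 [-1.8 -0.7  6.7] 7.6 10.1
50 [-2.2 -1.5  6.3] 7.6 10.6
60 [-2.2  0.8  8.3] 7.5 11.2
70 [-1.1  1.8  8.3] 7.5 11.7
80 [-0.6  3.4  9.6] 7.3 12.2
90 [-0.1  5.6  8. ] 7.4 12.8
100 [1.3 6.6 7.1] 7.7 13.3
```

View pics/s1.png

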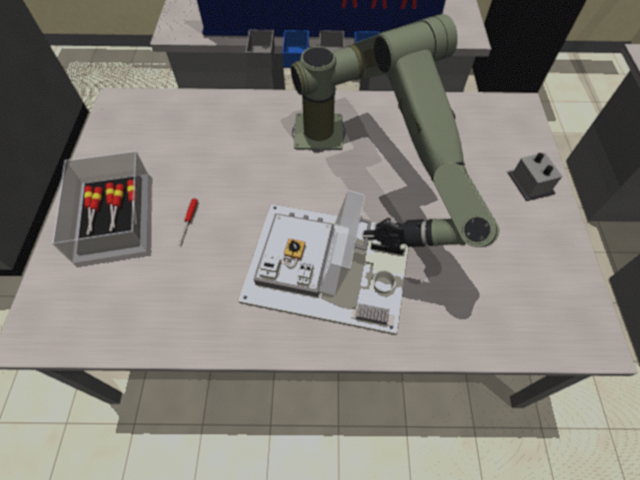

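The cover is up at about 100° and the gripper is holding the bar from +y. The lock is visible in the open at (294,248). Next: release, retreat and look.

```bash
python3 - <<'E'
from h import *
claw.open_jaws(); print(st()['contact_force'])
p,R=swing(100); q=R.as_quat()
p2=p-90*R.apply([0,0,1]); bot.line_to(p2,rate=200)
bot.line_to(p2+[0,0,90],rate=250)
vision.capture('scene')
for t in ['cover_grip','cover_hinge','lock','dial_grip','dial_pointer','code_stop','bracket_window']: print(t,[(round(a['p'],2),np.round(a['centre'],1)) for a in models.mark_of('scene',t)[:1]])
L=np.array([590,-68,0])
for i,(dx,z) in enumerate([(-85,330),(-60,270)]):
    bot.movep(L+dx*px+[0,0,z],down(YAW)); bot.wait(.1)
    v=save('wrist',f'L{i}'); np.savez(f'L{i}.npz',K=v['K'],R=v['R'],t=v['t'])
    for t in ['lock','dial_grip','dial_pointer','code_stop','bracket_window']: print(t,[(round(a['p'],2),np.round(a['centre'],1)) for a in models.mark_of('wrist',t)[:1]])
    s=models.silhouettes('wrist','lock')
    if s: print(cv2.minAreaRect(np.argwhere(s[0]['pixels'])[:,::-1].astype(np.float32)))
    print(st()['clock'],proj(v,L+[0,0,91]))
a=cv2.imread('pics/L0.png');b=cv2.imread('pics/L1.png')
cv2.imwrite('pics/LL.png',np.hstack([a[:300,120:520],b[:300,120:520]]))
E
```

```text
[-0.54354581 -0.86956378 -0.08602778]
cover_grip [(0.89, array([623.8, 150.4, 234.1]))]
cover_hinge [(0.56, array([610.2,  37. ,  66.1]))]
lock [(0.89, array([592.9, -64. ,  63. ]))]
dial_grip [(0.69, array([592.1, -65.6,  98.5]))]
dial_pointer [(0.6, array([610.3, -61.2,  98. ]))]
code_stop []
bracket_window [(0.93, array([623.8, -86.5,  76.9]))]
lock [(0.74, array([591.6, -64.9,  68.5]))]
dial_grip [(0.96, array([587.9, -63.8, 101.5]))]
dial_pointer [(0.83, array([608.1, -56.8,  98.7]))]
code_stop [(0.76, array([578.9, -82.8,  96.8]))]
bracket_window [(0.93, array([626.7, -91.2,  81.5]))]
((320.5, 90.5), (109.0, 61.0), 90.0)
17.2333 [320.76056834 111.54086841]
lock [(0.86, array([593. , -63.9,  68.6]))]
dial_grip [(0.7, array([587.3, -60.6, 101.6]))]
dial_pointer [(0.57, array([606.6, -57. ,  94.9]))]
code_stop [(0.88, array([580. , -81.3,  97.6]))]
bracket_window [(0.91, array([627.1, -88.5,  82.7]))]
((319.0, 119.0), (122.0, 70.0), 90.0)
18.05 [319.46799731 143.78881983]
```

View pics/LL.png

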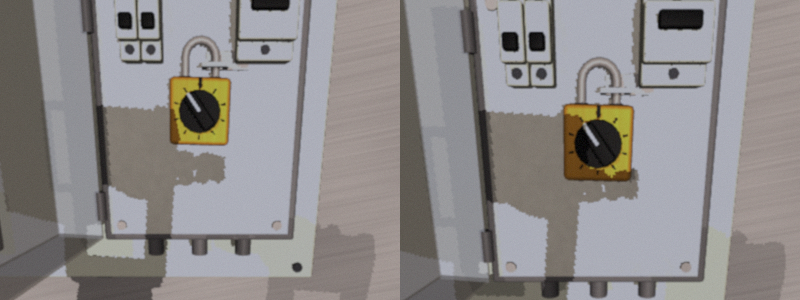

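The crops show the lock free under the open cover, with the dial centre at pixel (320,111) in L0 and (318,142) in L1. The index points up in the image and the pointer is about 35° counter-clockwise of it, so it is at stop -1 and needs four clicks clockwise. I'll fit the lock pose by code.

```bash
cat > fit.py <<'E'
from h import *
def fit(img,v,c,ztop=91,zd=96):
    hsv=cv2.cvtColor(img,cv2.COLOR_BGR2HSV)
    m=((hsv[...,0]>12)&(hsv[...,0]<35)&(hsv[...,1]>120)&(hsv[...,2]>60)).astype(np.uint8)
    w=np.zeros_like(m); x,y=map(int,c); w[max(0,y-70):y+70,x-70:x+70]=1; m*=w
    m=cv2.morphologyEx(m,cv2.MORPH_OPEN,np.ones((3,3)))
    n,l,s,_=cv2.connectedComponentsWithStats(m); l=(l==1+np.argmax(s[1:,4]))
    P=np.argwhere(l)[:,::-1].astype(np.float32)
    W=np.array([atz(v,p,ztop)[:2] for p in P],np.float32)
    r=cv2.minAreaRect(W); print('rect',r)
    h=cv2.convexHull(P.astype(np.int32)); f=np.zeros_like(m); cv2.fillConvexPoly(f,h,1)
    f=cv2.erode(f,np.ones((5,5)))
    d=((img.max(2)<70)&(f>0)).astype(np.uint8); d=cv2.morphologyEx(d,cv2.MORPH_OPEN,np.ones((5,5)))
    Q=np.argwhere(d)[:,::-1].astype(np.float32); e=cv2.minEnclosingCircle(Q)
    print('disc px',e,'world',atz(v,e[0],zd)); 
    b=((img.min(2)>120)&(f>0)).astype(np.uint8); b[np.hypot(*(np.indices(b.shape)-np.array(e[0])[::-1,None,None]))>e[1]*1.0]=0
    B=np.argwhere(b)[:,::-1]
    if len(B): 
        o=atz(v,B.mean(0),110)-atz(v,e[0],96); q=atz(v,B.mean(0),110); print('pointer n',len(B),np.rad2deg(np.arctan2(o[1],o[0])),q)
    # line direction
        if len(B)>5:
            vx,vy,_,_=cv2.fitLine(B.astype(np.float32),cv2.DIST_L2,0,.01,.01).ravel(); a=atz(v,B.mean(0),110); bb=atz(v,B.mean(0)+[vx*5,vy*5],110)-a; print('line dir',np.rad2deg(np.arctan2(bb[1],bb[0])))
if __name__=='__main__':
    for i,c in enumerate([(320,111),(318,142)]):
        fit(cv2.imread(f'pics/L{i}.png'),dict(np.load(f'L{i}.npz')),c)
E
python3 fit.py
```

```text
rect ((590.6962280273438, -66.73490905761719), (53.90933609008789, 58.580692291259766), 77.3392333984375)
disc px ((319.0780334472656, 110.81214141845703), 21.038619995117188) world [590.83442444 -66.5957902   96.        ]
pointer n 69 24.74487667867702 [598.81921704 -62.91561609 110.        ]
line dir -156.62487840820657
rect ((590.8040771484375, -66.80471801757812), (54.165313720703125, 58.5787239074707), 77.00682067871094)
disc px ((316.9675598144531, 143.2139892578125), 23.985095977783203) world [591.09298561 -66.21465786  96.        ]
pointer n 83 22.78463753784697 [598.47229177 -63.11501112 110.        ]
line dir -157.87850246480258
```

```bash
cat >> h.py <<'E'
LY=np.deg2rad(-12.8); lx=np.array([np.cos(LY),np.sin(LY),0]); ly=np.array([-lx[1],lx[0],0]); LC=np.array([590.9,-66.6,0])
E
python3 - <<'E'
from h import *
from fit import fit
y0=LY+np.deg2rad(36+180)
bot.movep(LC+[0,0,150],down(y0)); print(bot.line_to(LC+[0,0,99.5],rate=80,threshold=10),st()['tcp_pos'])
claw.close(); s=st(); print(s['opening'],s['contact_force'],s['clock'])
if 9<s['opening']<16:
    j=np.array(s['joint_pos']); print(j)
    for k in range(4):
        j=j+[0,0,0,0,0,np.deg2rad(36)]; bot.set_joints(j)
        s=st(); print(s['opening'],np.round(s['contact_force'],1),np.round(s['torque'],3),s['clock'])
    print(s['tcp_pos'])
    bot.wait(.3); claw.open_jaws(); print(st()['tcp_pos'])
    bot.line_to(LC+[0,0,180],rate=200)
    bot.movep(LC-60*px+[0,0,270],down(LY+np.deg2rad(90-90))); bot.wait(.1)
    v=save('wrist','D1'); fit(cv2.imread('pics/D1.png'),v,proj(v,LC+[0,0,91]))
    print(models.mark_of('wrist','dial_pointer')[:1],models.mark_of('wrist','code_stop')[:1],st()['clock'])
    p=proj(v,LC+[0,0,91]).astype(int); im=cv2.imread('pics/D1.png')
    cv2.imwrite('pics/D1c.png',cv2.resize(im[max(0,p[1]-90):p[1]+70,p[0]-100:p[0]+100],None,fx=3,fy=3))
E
```

```text
False [591.1788101  -66.67743683  99.60842462]
9.828165477396416 [0.51046296 0.26757468 2.86929142] 22.6333
[-2.57633381e-01  3.82981731e-01  1.60596106e+00  5.59310560e-05
  1.15242175e+00 -2.23341026e+00]
10.053077190544526 [ 0.5 -0.9 -0.8] [-0.044 -0.04  -0.048] 23.2833
10.139702933305827 [ 0.4 -0.3  1.6] [ 0.014 -0.078 -0.041] 23.9333
9.614417374409719 [ 0.8 -0.5  0.4] [ 0.019 -0.034 -0.031] 24.5833
10.298038255484233 [-0.7 -0.2 -0.4] [ 0.062  0.017 -0.052] 25.2333
[590.94059419 -66.56103766  99.86557153]
[590.98761347 -66.54447208  99.87809133]
rect ((592.1797485351562, -66.89822387695312), (54.30818557739258, 58.48728561401367), 76.64506530761719)
disc px ((317.24261474609375, 140.4733123779297), 24.169158935546875) world [592.2241747  -66.53539582  96.        ]
pointer n 90 -123.49914808579716 [587.16663514 -74.17675144 110.        ]
line dir -121.63031779669717
[{'centre': [581.0, -81.3, 98.7], 'p': 0.91}] [{'centre': [581.0, -83.4, 97.6], 'p': 0.55}] 28.1917
```

View pics/D1c.png

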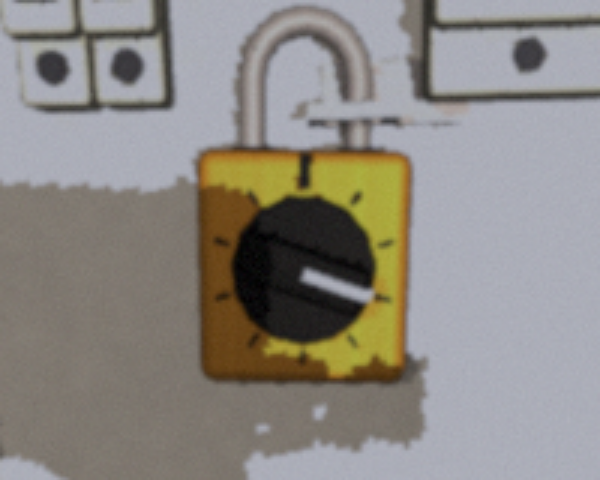

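The pointer sits exactly on the third tick clockwise from the index mark. Now I'll grip the body and pull it back.

```bash
python3 - <<'E'
from h import *
C=np.array([591.3,-66.7,0])
Y=np.deg2rad(-13); q=down(Y)
bot.movep(C+[0,0,140],q); print(bot.line_to(C+[0,0,67],rate=80,threshold=12),st()['tcp_pos'])
claw.close(); s=st(); print(s['opening'],s['grip_force'],np.round(s['contact_force'],1),s['clock'])
if 50<s['opening']<62:
    bot.line_to(C+[0,0,68.5],rate=30); print(np.round(st()['contact_force'],1))
    for d in (8,13,20,27,32,34,35.5):
        r=bot.line_to(C-d*lx+[0,0,68.5],rate=40,threshold=22); s=st(); print(d,r,np.round(s['contact_force'],1),np.round((s['tcp_pos']-C)@lx,1),round(s['clock'],1))
        if r: break
    bot.wait(.2); 
    v=save('wrist','P1'); save('side','P1s'); print(models.mark_of('side','lock')[:1],st()['opening'])
    b=cv2.imread('pics/P1s.png'); p=proj(vision.capture('side'),C+[0,0,80]).astype(int); print(p)
    c=cv2.resize(b[p[1]-60:p[1]+60,p[0]-60:p[0]+60],(400,400)); a=cv2.resize(cv2.imread('pics/P1.png'),(400,300))
    cv2.imwrite('pics/P1c.png',np.hstack([np.vstack([a,np.zeros((100,400,3),np.uint8)]),c]))
E
```

```text
False [591.93068881 -66.85813275  67.59181762]
54.93613220421696 67.31316804885864 [-0.1  0.7  4.4] 30.275
[-1.   0.   0.5]
8 False [-2.3  0.6 -1.4] -9.1 30.9
13 False [ 0.   0.9 -2.4] -13.7 31.1
20 False [ 1.9 -0.8 -3.9] -19.8 31.5
27 False [ 1.4 -1.2 -3.7] -26.9 31.8
32 False [ 1.9 -0.5 -3.3] -32.0 32.1
34 False [ 3.2 -1.1 -2.4] -33.7 32.3
35.5 False [ 3.5 -1.5 -2.7] -35.3 32.6
[{'centre': [561.7, -60.1, 66.5], 'p': 0.85}] 54.51386037969703
[337 262]
```

View pics/P1c.png

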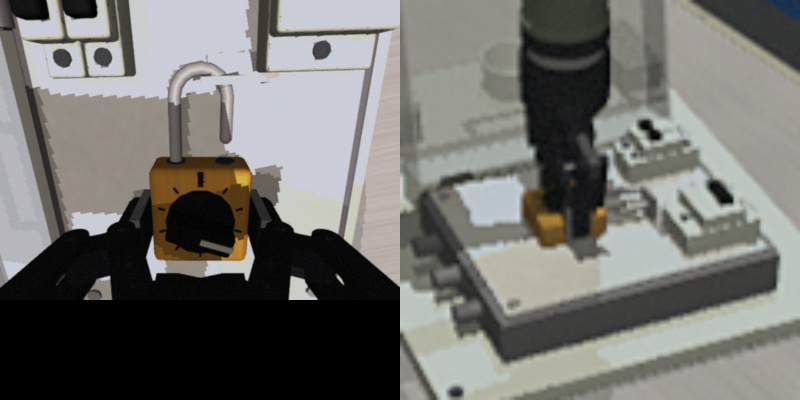

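The picture shows the shackle drawn out, with the short leg's end clear of the body at about (225,140) in the left crop. I'll pull on until the stop is felt, then slide forward 38 mm so the gap meets the bracket.

```bash
python3 - <<'E'
from h import *
C=np.array([591.3,-66.7,0])
for d in (36.5,38,39.5,41):
    r=bot.line_to(C-d*lx+[0,0,68.5],rate=20,threshold=10); bot.wait(.1); s=st(); print(d,r,np.round(s['contact_force'],1),np.round((s['tcp_pos']-C)@lx,1),round(s['clock'],1))
    if r or np.linalg.norm(s['contact_force'][:2])>12: break
bot.wait(.2)
s=st(); print(s['opening'],(s['tcp_pos']-C)@lx)
save('wrist','P2'); cv2.imwrite('pics/P2c.png',cv2.imread('pics/P2.png')[60:420,160:480])
print(models.mark_of('wrist','bracket_window')[:1],models.mark_of('wrist','lock')[:1])
E
```

```text
36.5 False [ 3.3 -2.3 -1.4] -36.5 33.3
38 False [ 6.3 -2.7 -4.2] -36.8 33.7
39.5 False [ 9.  -3.  -6.4] -36.9 34.0
41 False [13.3 -3.6 -8.8] -37.0 34.4
54.80133050138247 -37.030852282013946
[{'centre': [628.0, -90.2, 78.5], 'p': 0.85}] [{'centre': [555.4, -55.8, 66.3], 'p': 0.59}]
```

View pics/P2c.png

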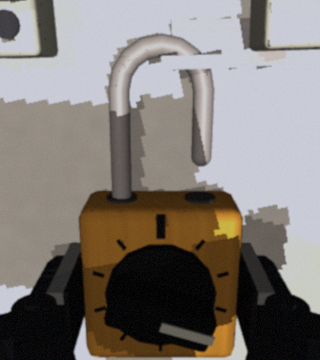

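The stop is felt at -36.9 mm, and the gap between the short leg's end and the body is clear. Now slide forward, lift, and check.

```bash
python3 - <<'E'
from h import *
C=np.array([591.3,-66.7,0]); f=1.2
r=bot.line_to(C+f*lx+[0,0,68.5],rate=60,threshold=12); bot.wait(.1); s=st(); print(r,np.round(s['contact_force'],1),np.round(s['tcp_pos'],1),(s['tcp_pos']-C)@lx,s['clock'])
if not r:
    r=bot.line_to(C+f*lx+[0,0,108],rate=40,threshold=12); s=st(); print(r,np.round(s['contact_force'],1),np.round(s['tcp_pos'],1),s['clock'])
    if not r:
        bot.line_to(C+f*lx+[0,0,205],rate=80); bot.wait(.5)
        save('scene','F'); print(models.mark_of('scene','lock')[:1],models.mark_of('scene','cover_grip')[:1],st()['opening'],st()['contact_force'],st()['clock'])
a=save('wrist','Fw'); cv2.imwrite('pics/Fc.png',np.hstack([cv2.imread('pics/Fw.png')[60:420,160:480],cv2.resize(cv2.imread('pics/F.png')[170:350,220:430],(420,360))]))
E
```

```text
True [1.  1.5 2. ] [556.  -58.7  68. ] -36.18761621978476 35.1[ WARN:0@1.601] global loadsave.cpp:275 findDecoder imread_('pics/F.png'): can't open/read file: check file path/integrity
Traceback (most recent call last):
TypeError: 'NoneType' object is not subscriptable
```

The threshold tripped on the unloading of the pull. I'll repeat from here, where the load is relaxed.

```bash
python3 - <<'E'
from h import *
C=np.array([591.3,-66.7,0]); f=1.2
r=bot.line_to(C+f*lx+[0,0,68.5],rate=60,threshold=12); bot.wait(.1); s=st(); print(r,np.round(s['contact_force'],1),np.round(s['tcp_pos'],1),(s['tcp_pos']-C)@lx,s['clock'])
if not r:
    r=bot.line_to(C+f*lx+[0,0,108],rate=40,threshold=12); s=st(); print(r,np.round(s['contact_force'],1),np.round(s['tcp_pos'],1),s['clock'])
    if not r:
        bot.line_to(C+f*lx+[0,0,205],rate=80); bot.wait(.5)
save('scene','F')
for t in ['lock','cover_grip','round_box','screwdriver','socket_outlet']: print(t,models.mark_of('scene',t)[:1])
print(st()['opening'],st()['contact_force'],st()['clock'])
a=save('wrist','Fw'); cv2.imwrite('pics/Fc.png',np.hstack([cv2.imread('pics/Fw.png')[60:420,160:480],cv2.resize(cv2.imread('pics/F.png')[170:350,220:430],(420,360))]))
E
```

```text
False [ 1.3 -1.6 -3. ] [592.3 -67.   68.1] 1.0159672901780692 36.0083
False [ 0.   0.6 -4.4] [592.1 -66.9 107.6] 37.1417
lock [{'centre': [591.7, -68.7, 201.3], 'p': 0.78}]
cover_grip [{'centre': [626.6, 152.9, 232.4], 'p': 0.85}]
round_box [{'centre': [687.8, 218.8, 18.8], 'p': 0.8}]
screwdriver [{'centre': [445.8, -449.1, -4.3], 'p': 0.5}]
socket_outlet [{'centre': [461.2, 555.1, 0.2], 'p': 0.73}]
54.634173314849136 [-0.20195085  0.04853071 -3.77838112] 39.3083
```

View pics/Fc.png

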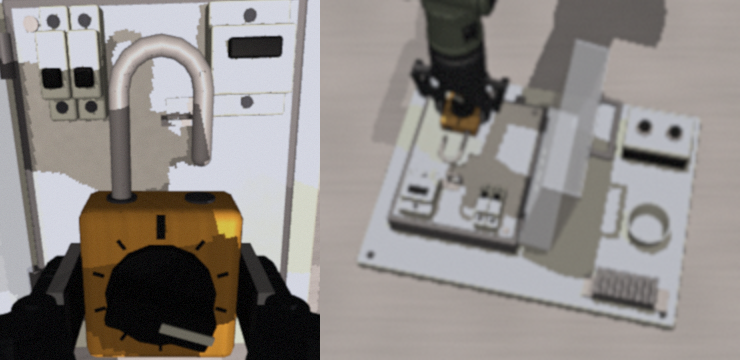

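The lock hangs in the fingers with its underside at about 200 mm and the shackle fully open. The bracket is left behind on the plate, the cover stands just past upright, and the bystanders have not moved.

```bash
python3 -c "
from h import *
print(bot.finish_job())"
```

```text
the job is handed in; nothing more can be done
None
```

The job is handed in, with no verdict returned: cover standing at about 100°, dial on the third click clockwise, shackle fully open, and the lock held still about 200 mm above the bench at roughly 39 s on the robot clock.

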